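# Show a glass plate's label to the reader before packing

## Task

Take the middle-length one of the three glass plates out of the wooden rack, find its frosted, labelled end by the small corner notch, and hold it in front of the label reader so that the label on the frosted end is at the reader's focus point, tipped back with the label face up and squarely facing the lens, notched edge upward. Finish holding it there, still and in the gripper, touching nothing else. Leave the other two plates, the reader and the clutter on the bench alone.

Things in the scene. Friction and masses are not known exactly. Their poses are not given: they have to be found in the camera images.
- plate_middle: Wanted clear glass plate: 105 mm long, 65 high, 8 thick, 130 g, on edge. Origin: centre of lower edge; y: along it to the frosted end; z: up; x: out of the label face. 12 mm square notch in the top corner at the frosted (+y) end, whose last 30 mm are frosted and labelled on the label face only. Seen facing the label, notch edge up, the notch is at top RIGHT: that tells the label face.
- plate_middle_label (a point): Centre of the label on the middle plate's label face, at plate coordinates x 4, y 37.5, z 30 mm. Axes as the plate's: x points straight out of the label.
- plate_short: Shortest glass plate: 80 mm long, 65 high, 8 thick, on its long edge in a groove. Else like the middle plate: same axes, notch, frosted end and label side; origin at the centre of its lower edge.
- plate_long: Longest glass plate: 130 mm long, 65 high, 8 thick, on its long edge in a groove. Else like the middle plate: same axes, notch, frosted end and label side; origin at the centre of its lower edge.
- rack: Fixed wooden rack, 130 (x) x 140 (y) x 28 mm high, turned any way round. Origin: centre of underside. Three open grooves along y at x = -50, 0, 50 mm, 9.6 mm wide, floor 10 mm above the bench: plate tops are at 75 mm, gaps between plates 42 mm. Plates lift straight up; any plate may be in any groove, within 4 mm of its middle.
- reader: Fixed label reader: base strip (280 x 70 x 6 mm) with a 40 mm steel disc on it, a column and a grey head looking down over the disc. Origin: on the bench at the middle of the strip's front edge; x: along the strip to the disc's centre (80 mm) and the column (255 mm); z up. Reaches 310 mm high; no part of head or column is nearer than 85 mm in x to the disc's centre.
- lens (a point): Centre of the lens on the reader's head, at reader coordinates x 195, y 0, z 246 mm. It looks down 40 degrees below level, back towards -x of the reader, straight at the focus point. Axes as the reader's.
- focus (a point): The reader's focus point, an empty point in the air 150 mm above the bench, vertically over the disc's centre and 150 mm from the lens along its line of sight. Axes as the reader's.
- tape_roll: Bystander: roll of packing tape lying flat, 80 mm across, 48 mm high. Origin: centre of its underside.
- jar: Bystander: small jar, 44 mm across, 60 mm high. Origin: centre of its underside.
- pen: Bystander: pen, 140 mm long along x. Origin: under its middle.
- carton: Bystander: cardboard box 120 x 90 x 60 mm. Origin: centre of its underside.
- screwdriver: Bystander: screwdriver lying along its x. Origin: under its middle.
- parts_tray: Bystander: open grey tray 140 x 100 x 35 mm. Origin: centre of its underside.
- steel_rule: Bystander: steel rule 200 x 26 x 4 mm. Origin: centre of its underside.
Things that resemble listed ones, but are neither listed nor needed, are in the scene too. What is shaped like the rack but red is not meant.

How it is judged (in metres and radians):
On the way:
1. the middle-length plate is in the gripper, lifted clear of the rack (height (world z) of plate_middle above 0.05 m and contact force between the fingers and plate_middle above 1 N and contact force between plate_middle and rack below 0.2 N), for 0.2 s.
At the end, for the whole second after the job is handed in: Middle plate still and held, over 80 mm up, touching neither reader nor rack; label centre within 20 mm of the focus, lens in front of it within 50 mm of its normal (about 18 deg), notched edge up; other plates moved under 20 mm, bystanders under 40 mm (distance between plate_middle_label and focus below 0.02 m and x of lens in the frame of plate_middle_label above 0.12 m and y of lens in the frame of plate_middle_label between -0.05 and 0.05 m and z of lens in the frame of plate_middle_label between -0.05 and 0.05 m and angle between plate_middle's own z axis and vertical below 1.2 rad and contact force between the fingers and plate_middle above 1 N and contact force between plate_middle and reader below 0.2 N and contact force between plate_middle and rack below 0.2 N and height (world z) of plate_middle above 0.08 m and linear speed of plate_middle below 0.03 m/s and distance of each of plate_short, plate_long from where it was at the start of the episode below 0.02 m and distance of each of tape_roll, jar, pen, carton, screwdriver, parts_tray, steel_rule from where it was at the start of the episode below 0.04 m); the arm keeps its last pose, push and grip.
It fails at once if another plate is moved by more than 20 mm or pulled up (distance of any of plate_short, plate_long from where it was at the start of the episode above 0.02 m).
It fails at once if a bystander is pushed by more than 40 mm (distance of any of tape_roll, jar, pen, carton, screwdriver, parts_tray, steel_rule from where it was at the start of the episode above 0.04 m).
It fails at once if the reader is struck (contact force between anything else and reader above 8 N).
It also fails if it takes over 34 s, if anything falls off the work surface, if the arm or the gripper's body presses on something with over 40 N, if the wrist force passes 120 N, or if a joint passes its speed limit or range.

## Robot

A 7-joint arm with a two-finger parallel gripper is mounted at the origin on the work surface. World frame = base frame: x ahead of the robot, y to its left, z up, the work surface at z = 0. Lengths are in mm, angles in rad, forces in N, time in s.
With the tool pointing down it reaches from about 400 to 875 mm from the base axis. Payload 4.4 kg.
Tool frame: the origin (TCP) lies at the very end of the fingers, on their centre line; the grasp point (between the pads) lies 19 mm behind it; z points along the fingers, y is the line along which they close (so a half turn about z gives the same grasp; the last joint's range is limited). The gripper opens to 85 mm and grips with 20 to 120 N. Pads are 22 mm wide; open, the fingers measure 114 mm over their backs; the gripper's body (76 mm by 85 mm) begins 54 mm behind the grasp point. The pads swing forward as they close: fully open they stand 13 mm farther back than shut.
Start: joints at [1.235, 0.628, 0.038, 1.517, -0.027, 0.996, -0.02], TCP at [173.278, -626.492, 231.313] pointing down, gripper open.
Joint ranges: [-3.06, 3.06], [-0.37, 2.12], [-1.25, 1.32], [0.18, 2.47], [-1.1, 4.24], [0.23, 1.98], [-2.94, 2.94]. Speed limits (rad/s): [2.57, 2.57, 3.14, 3.14, 3.14, 3.14, 3.14].

## Interface

Orientations are given as [roll, pitch, yaw] about the fixed x, y, z axes, in that order (R = Rz(yaw) Ry(pitch) Rx(roll)).
In Python, from cell import monitor, viewer, workorder gives the robot as it stands.
- The arm moves only by the tool arm_command, never from a script. Its argument "series" is one flat list of numbers, 5 for each row, row after row: the opening in per cent of the stroke, from 0 (shut) to 100 (fully open), then the shift along the tool's x, y, z in cm, then the turn about the tool's z in degrees. In form: [claw, x, y, z, roll, claw, x, y, z, roll, ...]. A call has exactly 5 rows; each row is the pose to reach, as a shift and turn from the pose commanded when the call began, along the tool's axes at that moment; what a row does not reach only later rows make up. A row lasts 1/12 s, in which the tool goes at most 41.7 mm and 7.16 degrees, less where a joint would pass 70% of its speed; a pose out of reach is approached as far as the arm can. A call with a gripper value outside its range is refused whole. The fingers move at their own pace and stop on an object; the grip force is fixed at half the most. Time passes only in rows, so rows that repeat a pose let the fingers close, or fill a call up. It gives the time, the measured TCP pose, the force, the opening and the grip force at its end, in the units of the state.
- monitor.read_state(): the state, without advancing time (a new reading comes with each control period).
- viewer.get_image(name): name is "scene" or "top" or "wrist"; returns (picture, depth): 384x512x3 uint8, red, green, blue; 384x512 float32, mm along the optical axis (not along the pixel's ray), 0 where there is no reading.
- viewer.camera_model(name): a dict with "mtx" (3x3 intrinsics, pixels), "dist_coeffs" ([k1, k2, p1, p2, k3] as OpenCV has them; the pictures are not rectified), "R" (3x3) and "t" (3): a world point X has camera coordinates R X + t. Camera axes: x right, y down, z forward; pixel columns grow to the right and rows downward; lengths in mm; the calibration is good to about 2 mm. A picture is of the moment at which its call begins: read the wrist's pose just before it. camera_model takes no time and is no camera call; for the wrist camera it gives the pose at the moment of the call.
- workorder.finish_job(): hands the job in; it is judged then, once.
The state is a dict: "clock": time; "qpos": joint angles; "qd": joint speeds; "tau": joint torques, N m; "eef_pos": TCP position; "tool_rot": TCP orientation; "force": force on the tool from outside, world axes, zero at the start; "torque": the same for the moment, N m; "width": finger opening in mm; "gripper_force": force on a finger pad.
Only numpy, scipy, OpenCV 4.12 (cv2) and the standard library are available. Lean on these libraries where they do the work, as an engineer would, in place of code of your own. Each camera call takes 0.05 s, during which the arm holds its last target. There are 200 camera calls.

## Working session

There is one attempt and no reset: what is moved stays moved. The work goes in short steps, Python scripts to look and compute and a tool call to move; the robot and the scene stay as the last step left them, time stands still between calls to the robot, and variables do not carry over. Pictures are saved under pics/ and viewed, at most 10 in all, crops included, and the job is handed in when it is done.

Besides the shell and the picture viewer there is one more tool, called after "Emit:" by a JSON object that holds its "api" and its "payload". arm_command: Moves the arm, as the interface text tells. Its arguments: {"type":"object","properties":{"series":{"type":"array","items":{"type":"number"}}},"required":["series"]}

```bash
ls; mkdir -p pics
python3 - <<'E'
from cell import monitor, viewer, workorder
import cv2, numpy as np, pickle
s=monitor.read_state(); print(s)
d={}
for n in ["scene","top"]:
    p,z=viewer.get_image(n); c=viewer.camera_model(n); d[n]=(p,z,c)
    cv2.imwrite(f"pics/{n}0.png",cv2.cvtColor(p,cv2.COLOR_RGB2BGR)); print(n,{k:np.round(v,3).tolist() for k,v in c.items()}, (z>0).mean())
pickle.dump(d,open("d0.pkl","wb"))
E
```

```text
pics
{'clock': 0.0, 'qpos': array([ 1.23520803,  0.62933096,  0.03843345,  1.5184102 , -0.02698841,
        0.99626793, -0.01999434]), 'qd': array([ 0.00247435, -0.00064499, -0.00086878,  0.00218557, -0.0010223 ,
        0.00024638,  0.00086886]), 'tau': array([ 1.07796234e-04, -5.63403118e+01,  1.22625131e+00, -1.93441164e+01,
        1.10288541e-02,  1.04896358e-02,  6.22029148e-06]), 'eef_pos': array([ 173.10172713, -625.86617429,  230.38525736]), 'tool_rot': array([-3.13969424e+00,  2.97218394e-05,  2.69806215e-01]), 'force': array([0.20414919, 0.49049536, 0.32998137]), 'torque': array([-0.01727573, -0.03069496, -0.06376341]), 'gripper_force': 0.0, 'width': 85.35587400636507}
scene {'mtx': [[414.877, 0.0, 258.305], [0.0, 414.877, 193.148], [0.0, 0.0, 1.0]], 'dist_coeffs': [-0.033, 0.0, 0.0, 0.0, 0.0], 'R': [[-0.568, 0.823, 0.018], [0.647, 0.459, -0.609], [-0.509, -0.334, -0.793]], 't': [325.136, -283.832, 1730.865]} 0.99591064453125
top {'mtx': [[375.02, 0.0, 252.143], [0.0, 375.02, 187.839], [0.0, 0.0, 1.0]], 'dist_coeffs': [0.02, 0.0, 0.0, 0.0, 0.0], 'R': [[0.0, -1.0, 0.012], [-0.997, -0.001, -0.075], [0.075, -0.012, -0.997]], 't': [-3.929, 554.147, 1314.362]} 0.9961191813151041
```

View pics/scene0.png

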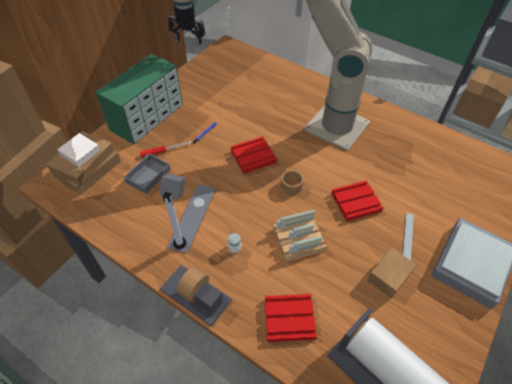

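View pics/top0.png

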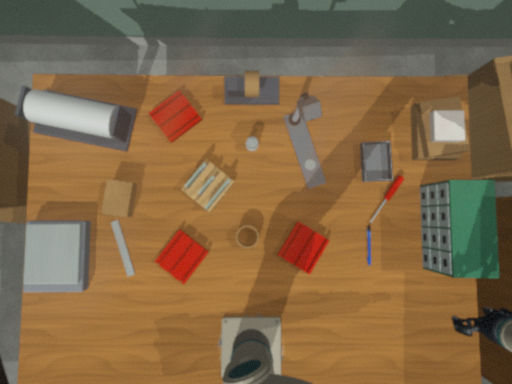

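The wooden rack is at top (208,185) / scene (300,235). Three red racks are decoys. The reader strip is at top (305,150), with its disc at (311,163). Next I'll crop the rack and compute positions.

```bash
cat > h.py <<'E'
import numpy as np, cv2
def rays(c,px):
    u=cv2.undistortPoints(np.array(px,float).reshape(-1,1,2),np.array(c["mtx"]),np.array(c["dist_coeffs"])).reshape(-1,2)
    R=np.array(c["R"]);o=-R.T@np.array(c["t"]).ravel()
    return o,np.c_[u,np.ones(len(u))]@R
def onplane(c,px,z):
    o,d=rays(c,px); return o+d*((z-o[2])/d[:,2])[:,None]
def depthpts(c,z,px):
    o,d=rays(c,px); px=np.array(px).round().astype(int)
    return o+d*z[px[:,1],px[:,0]][:,None]
def tri(c1,p1,c2,p2):
    o1,d1=rays(c1,[p1]);o2,d2=rays(c2,[p2]);A=np.c_[d1[0],-d2[0]]
    s,*_=np.linalg.lstsq(A,o2-o1,rcond=None);a=o1+s[0]*d1[0];b=o2+s[1]*d2[0]
    return (a+b)/2,np.linalg.norm(a-b)
def proj(c,X):
    R=np.array(c["R"]);return cv2.projectPoints(np.array(X,float).reshape(-1,3),cv2.Rodrigues(R)[0],np.array(c["t"],float).ravel(),np.array(c["mtx"]),np.array(c["dist_coeffs"]))[0].reshape(-1,2)
E
python3 - <<'E'
import pickle; from h import *
d=pickle.load(open("d0.pkl","rb"))
a=d["top"][0][145:225,168:248];b=d["scene"][0][195:275,255:345]
a=cv2.resize(a,(400,400),interpolation=3);b=cv2.resize(b,(400,400*80//90),interpolation=3);b=cv2.resize(d["scene"][0][200:270,265:335],(400,400),interpolation=3)
cv2.imwrite("pics/rack.png",np.hstack([a,b])[:,:,::-1])
p,z,c=d["top"]
# wooden rack: light, low saturation yellowish
hsv=cv2.cvtColor(p,cv2.COLOR_RGB2HSV); print(hsv[185,195:225].tolist()[::3], hsv[150,305],hsv[163,311],hsv[180,240])
P=depthpts(c,z,[(195,180),(208,185),(222,190),(305,140),(311,163),(316,183),(298,117),(308,105)]);print(P.round(0).tolist())
m=cv2.inRange(hsv,(85,10,60),(150,90,200))
n,l,s,cc=cv2.connectedComponentsWithStats(m)
for i in range(1,n):
    if s[i,4]>100: print(s[i],cc[i])
i=l[150,303]; 
if i:
    r=cv2.minAreaRect(np.argwhere(l==i)[:,::-1].astype(np.float32)); bx=cv2.boxPoints(r);print(bx, onplane(c,bx,6).round(1))
E
```

```text
[[18, 111, 186], [19, 112, 173], [19, 115, 171], [41, 27, 160], [36, 38, 133], [18, 100, 178], [19, 112, 185], [18, 111, 172], [19, 126, 138], [27, 47, 148]] [ 15   4 129] [ 34  13 163] [ 17 152 168]
[[581.0, 199.0, 30.0], [562.0, 151.0, 42.0], [544.0, 102.0, 47.0], [730.0, -196.0, 6.0], [646.0, -217.0, 4.0], [574.0, -235.0, -0.0], [799.0, -163.0, 66.0], [771.0, -160.0, 301.0]]
[ 25 284  57   7 320] [ 49.878125 287.059375]
```

View pics/rack.png

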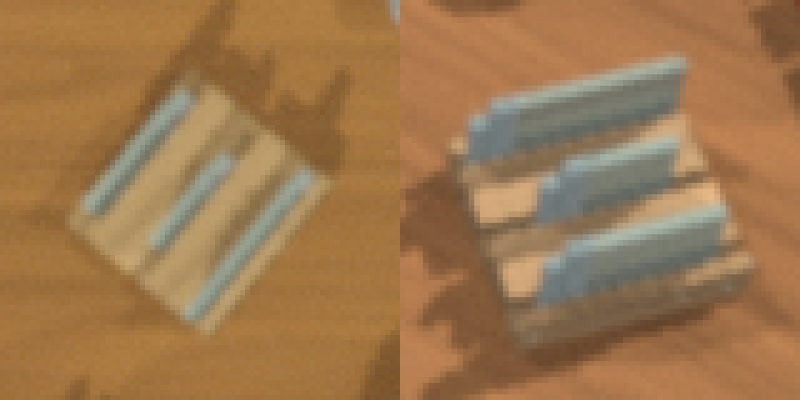

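The close crop shows the candidates. In the wooden rack, the plates by top pixel are left (195,176) mid-length, centre (206,185) short and right (218,194) long; the red racks hold none. I choose the left one. Its notch and frosted end is the upper-right end in the top view, at about (205,164), which is on the left in the scene view. Next I'll triangulate it and the reader.

Run:
```python
import pickle; from h import *
from cell import viewer
d=pickle.load(open("d0.pkl","rb"));ct=d["top"][2];cs=d["scene"][2]
for n,a,b in [("mid far",(186,187),(321.4,236.4)),("mid notch",(205,164),(291.5,246))]: print(n,[np.round(x,1) for x in tri(ct,a,cs,b)], onplane(ct,[a],75).round(1))
p,z,c=d["top"];hsv=cv2.cvtColor(p,cv2.COLOR_RGB2HSV)
m=cv2.inRange(hsv,(0,0,60),(180,40,220));m[:, :280]=0;m[:,335:]=0;m[:105]=0;m[200:]=0
n,l,s,cc=cv2.connectedComponentsWithStats(m);i=1+s[1:,4].argmax();print(s[i])
pts=np.argwhere(l==i)[:,::-1];W=onplane(c,pts,6);Z=depthpts(c,z,pts)[:,2];ok=Z<20
r=cv2.minAreaRect(W[ok][:,:2].astype(np.float32));print(r,cv2.boxPoints(r).round(1).tolist())
# disc: brighter on strip
v=hsv[...,2];print("disc px",v[155:172:2,300:322:2].tolist())
p,z,c=d["scene"];hsv=cv2.cvtColor(p,cv2.COLOR_RGB2HSV);m=cv2.inRange(hsv,(0,0,90),(180,50,255));m[:180]=0;m[255:]=0;m[:,:165]=0;m[:,220:]=0
n,l,s,cc=cv2.connectedComponentsWithStats(m);i=1+s[1:,4].argmax();print(s[i]);pts=np.argwhere(l==i)[:,::-1];X=depthpts(c,z,pts);ok=X[:,2]<20
r=cv2.minAreaRect(onplane(c,pts,6)[ok][:,:2].astype(np.float32));print(r,cv2.boxPoints(r).round(1).tolist())
w=viewer.camera_model("wrist");R=np.array(w["R"]);print("wrist",(-R.T@np.array(w["t"])).round(1),R.round(2).tolist(),w["mtx"])
big=[cv2.resize(d["top"][0][95:195,270:340],(350,500),interpolation=3),cv2.resize(d["scene"][0][165:255,155:220],(361,500),interpolation=3)]
cv2.imwrite("pics/reader.png",np.hstack(big)[:,:,::-1])
```

```text
mid far [array([552.4, 226.3,  64.9]), np.float64(4.7)] [[552.6 222.5  75. ]]
mid notch [array([632.9, 163.8,  56.1]), np.float64(6.5)] [[631.7 158.7  75. ]]
[ 285  105   40   82 1404]
((697.6377563476562, -192.13394165039062), (272.1520690917969, 66.10839080810547), 17.745492935180664) [[558.0, -202.10000610351562], [578.0999755859375, -265.1000061035156], [837.2999877929688, -182.10000610351562], [817.2000122070312, -119.19999694824219]]
disc px [[127, 127, 130, 130, 130, 133, 132, 133, 133, 152, 158], [128, 130, 131, 130, 134, 132, 136, 133, 136, 141, 154], [130, 129, 130, 133, 145, 147, 139, 132, 134, 142, 155], [129, 132, 132, 153, 160, 161, 160, 146, 133, 133, 150], [131, 130, 139, 159, 162, 161, 160, 158, 137, 132, 143], [132, 131, 140, 160, 162, 159, 159, 156, 137, 131, 129], [150, 131, 134, 156, 159, 158, 160, 153, 132, 128, 117], [158, 137, 132, 136, 150, 156, 148, 137, 128, 115, 116], [161, 134, 132, 132, 134, 134, 133, 132, 117, 111, 109]]
[ 165  180   50   73 1650]
((701.662109375, -189.03457641601562), (278.06982421875, 71.10181427001953), 18.42704963684082) [[558.5, -199.3000030517578], [581.0, -266.70001220703125], [844.7999877929688, -178.8000030517578], [822.2999877929688, -111.4000015258789]]
wrist [ 247.8 -607.7  373.3] [[0.27, -0.96, -0.0], [-0.92, -0.25, 0.3], [-0.29, -0.08, -0.95]] [[315.39640231   0.         257.89761286]
 [  0.         315.39640231 190.02247006]
 [  0.           0.           1.        ]]
```

View pics/reader.png

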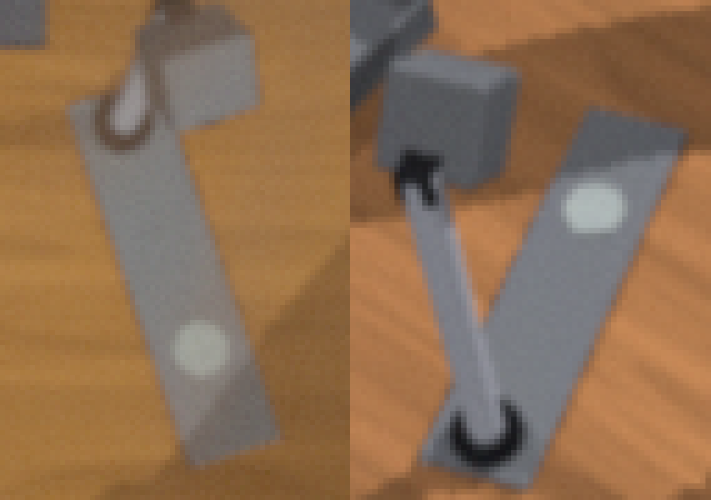

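Reader front-edge origin is about (569,-233) at azimuth 18°; the strip measures about 275x69, which fits. The plate measures about 102 mm, centred at (592,190) with azimuth -39°. Now moving over the rack.

Emit:
{"api": "arm_command", "payload": {"series": [100,2.8,-3.05,0,0,100,5.6,-6.1,0,0,100,8.4,-9.15,0,0,100,11.2,-12.2,0,0,100,14,-15.25,0,0]}}

```text
clock: 0.52
eef_pos: [267.9, -440.1, 231.0]
tool_rot: [-3.141, -0.0, 0.269]
force: [0.3, 0.1, -0.4]
width: 85.4
gripper_force: 0.0
```

Emit:
{"api": "arm_command", "payload": {"series": [100,2.8,-3.05,0,0,100,5.6,-6.1,0,0,100,8.4,-9.15,0,0,100,11.2,-12.2,0,0,100,14,-15.25,0,0]}}

```text
clock: 0.93
eef_pos: [362.2, -255.9, 231.3]
tool_rot: [-3.141, 0.0, 0.269]
force: [1.1, -0.3, 0.4]
width: 85.4
gripper_force: 0.0
```

Emit:
{"api": "arm_command", "payload": {"series": [100,2.8,-3.05,0,0,100,5.6,-6.1,0,0,100,8.4,-9.15,0,0,100,11.2,-12.2,0,0,100,14,-15.25,0,0]}}

```text
clock: 1.35
eef_pos: [456.5, -71.6, 231.3]
tool_rot: [3.142, 0.0, 0.27]
force: [-0.0, -0.0, -1.0]
width: 85.7
gripper_force: 0.0
```

Emit:
{"api": "arm_command", "payload": {"series": [100,2.8,-3.05,0,7,100,5.6,-6.1,0,14,100,8.4,-9.15,0,21,100,11.2,-12.2,0,28,100,14,-15.25,0,35]}}

```text
clock: 1.77
eef_pos: [550.5, 112.2, 231.1]
tool_rot: [3.141, 0.0, -0.347]
force: [0.8, -0.2, 1.0]
width: 85.6
gripper_force: 0.0
```

Emit:
{"api": "arm_command", "payload": {"series": [60,0.4,-3,1,6.4,35,0.8,-6,2,12.8,35,1.2,-8.7,3,19.2,35,1.2,-8.7,3,19.2,35,1.2,-8.7,3,19.2]}}

```text
clock: 2.18
eef_pos: [589.8, 190.1, 199.7]
tool_rot: [3.139, 0.001, -0.672]
force: [0.2, -1.3, -1.0]
width: 29.6
gripper_force: 0.0
```

Run:
```python
from cell import monitor, viewer
import pickle,cv2,numpy as np
s=monitor.read_state();c=viewer.camera_model("wrist");p,z=viewer.get_image("wrist");pickle.dump((p,z,c,s),open("w1.pkl","wb"))
cv2.imwrite("pics/w1.png",p[:,:,::-1]);print(s["eef_pos"].round(1),s["tool_rot"].round(3),s["qpos"].round(2),s["width"])
```

```text
[589.8 190.1 199.7] [ 3.139e+00  1.000e-03 -6.720e-01] [-0.47  0.63  0.18  1.64 -0.14  0.89 -2.47] 29.63967165498688
```

View pics/w1.png

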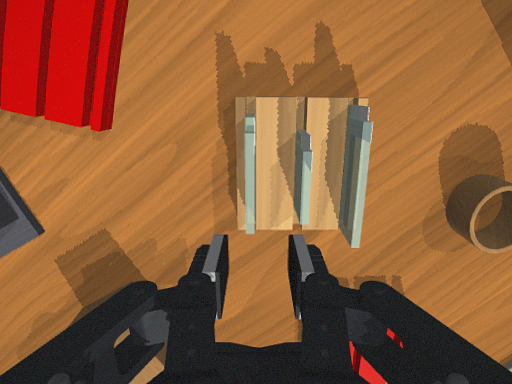

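The wrist view shows the middle-length plate at left, columns 245-255 and rows 118-232, with the notch step at the top (250,118-133). The short plate is at (306,175) and the long one at (358,175). The notch is at the +tool-x end, as expected. I'll shift 4 cm to get a second view for height.

Emit:
{"api": "arm_command", "payload": {"series": [35,-2,0,0,0,35,-4,0,0,0,35,-4,0,0,0,35,-4,0,0,0,35,-4,0,0,0]}}

```text
clock: 2.65
eef_pos: [560.0, 211.4, 202.0]
tool_rot: [-3.141, -0.001, -0.678]
force: [-0.7, 0.3, 0.8]
width: 30.2
gripper_force: 0.0
```

Run:
```python
from cell import monitor, viewer
import pickle,cv2,numpy as np
s=monitor.read_state();c=viewer.camera_model("wrist");p,z=viewer.get_image("wrist");pickle.dump((p,z,c,s),open("w2.pkl","wb"))
ims=[]
a=pickle.load(open("w1.pkl","rb"))
q=a[0][90:250,225:285];w=p[0:240,225:315]
ims=[cv2.resize(q,(225,600),interpolation=0),cv2.resize(w,(225,600),interpolation=0)]
cv2.imwrite("pics/w12.png",np.hstack(ims)[:,:,::-1]);print(s["eef_pos"].round(1))
```

```text
[560.  211.4 202. ]
```

View pics/w12.png

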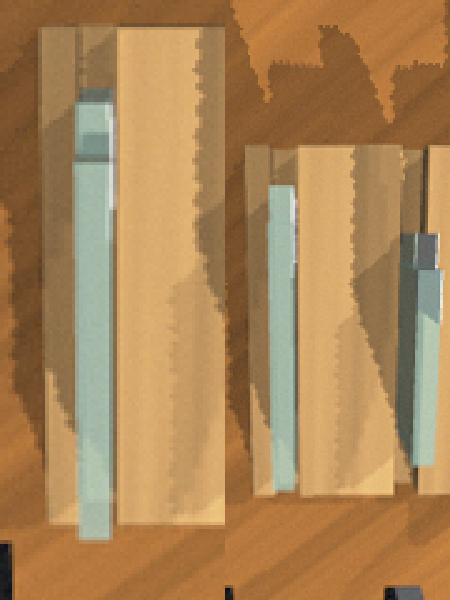

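```bash
cat >> h.py <<'E'
from scipy.spatial.transform import Rotation as Ro
def shift(s,target):  # world target TCP -> tool-axis shift (cm)
    return Ro.from_euler("xyz",s["tool_rot"]).as_matrix().T@(np.array(target)-s["eef_pos"])/10
E
python3 - <<'E'
import pickle; from h import *
p1,z1,c1,s1=pickle.load(open("w1.pkl","rb"));p2,z2,c2,s2=pickle.load(open("w2.pkl","rb"))
print([np.round(x,1) for x in tri(c1,(250.1,234),c2,(249,196))])
print([np.round(x,1) for x in tri(c1,(250.1,117.2),c2,(247.8,74))])
f1=onplane(c1,[(250.1,234)],75)[0];n1=onplane(c1,[(250.1,133.2)],75)[0];e1=onplane(c1,[(250.1,117.2)],63)[0]
f2=onplane(c2,[(249,196)],75)[0];e2=onplane(c2,[(247.8,74)],63)[0]
for x in (f1,n1,e1,f2,e2): print(x.round(1))
for f,e in((f1,e1),(f2,e2)):
    u=e-f;u[2]=0;L=np.linalg.norm(u);print("len",L,"az",np.degrees(np.arctan2(u[1],u[0])),"centre",((f+e)/2).round(1))
print("depth z along plate",depthpts(c1,z1,[(250,y) for y in (121,140,160,180,200,220,230)]).round(1).tolist())
# rack end rows for the rack corners (top z 28), view1: left edge x px
print(onplane(c1,[(225+45/3.75,90+27/3.75),(225+50/3.75,90+523/3.75)],28).round(1))
E
```

```text
[array([556.1, 224. ,  77.8]), np.float64(0.6)]
[array([637.5, 159. ,  62.8]), np.float64(0.2)]
[555.3 225.1  75. ]
[627.8 166.6  75. ]
[637.6 159.   63. ]
[555.2 224.4  75. ]
[637.5 158.9  63. ]
len 105.57454246558565 az -38.765572166391905 centre [596.4 192.1  69. ]
len 105.11314858698957 az -38.520203781984456 centre [596.4 191.6  69. ]
depth z along plate [[635.1, 161.1, 63.3], [623.5, 170.1, 76.2], [609.9, 181.2, 74.7], [596.1, 192.3, 75.7], [581.4, 204.1, 74.9], [566.5, 216.1, 75.7], [558.9, 222.3, 76.0]]
[[658.6 159.3  28. ]
 [550.7 246.6  28. ]]
```

Emit:
{"api": "arm_command", "payload": {"series": [35,1.5,-0.3,2.5,0,35,3,-0.6,5,0,35,4.06,-0.76,8,0,35,4.06,-0.76,10,0,35,4.06,-0.76,10,0]}}

```text
clock: 3.12
eef_pos: [593.9, 190.5, 97.0]
tool_rot: [3.134, 0.003, -0.679]
force: [-0.7, -0.4, 0.3]
width: 29.8
gripper_force: 0.0
```

Run:
```python
from cell import monitor, viewer
from h import *
s=monitor.read_state();print(s["eef_pos"],s["tool_rot"],s["qpos"].round(2),shift(s,(596.4,191.9,38)))
```

```text
[593.92671174 190.50351017  97.02142174] [ 3.134404    0.00314629 -0.67919609] [-0.45  0.76  0.16  1.7  -0.17  0.7  -2.46] [ 0.12328744 -0.30644045  5.89973305]
```

Emit:
{"api": "arm_command", "payload": {"series": [35,0,0,1,0,35,0,0,2,0,35,0,0,2,0,35,0,0,2,0,35,0,0,2,0]}}

```text
clock: 3.53
eef_pos: [596.4, 194.1, 82.3]
tool_rot: [-3.14, -0.001, -0.676]
force: [0.9, 0.6, -0.1]
width: 29.6
gripper_force: 0.0
```

Run:
```python
from cell import monitor, viewer
from h import *
s=monitor.read_state();print(s["eef_pos"],s["tool_rot"],s["qpos"].round(2),shift(s,(596.4,191.9,38)))
```

```text
[596.35535019 194.11343953  82.29281292] [-3.14021396e+00 -8.06994995e-04 -6.75876461e-01] [-0.45  0.78  0.15  1.71 -0.17  0.66 -2.45] [0.13837759 0.17599689 4.42915597]
```

Emit:
{"api": "arm_command", "payload": {"series": [35,0.1,0.15,1.5,0,35,0.1,0.15,3,0,35,0.1,0.15,4.3,0,35,0.1,0.15,4.3,0,35,0.1,0.15,4.3,0]}}

```text
clock: 3.95
eef_pos: [595.4, 192.0, 38.1]
tool_rot: [3.141, 0.001, -0.676]
force: [0.6, 0.1, 0.4]
width: 29.9
gripper_force: 0.0
```

Emit:
{"api": "arm_command", "payload": {"series": [0,0,0,0,0,0,0,0,0,0,0,0,0,0,0,0,0,0,0,0,0,0,0,0,0]}}

```text
clock: 4.37
eef_pos: [596.7, 192.7, 39.3]
tool_rot: [-3.139, -0.001, -0.676]
force: [0.7, 1.9, 3.9]
width: 7.4
gripper_force: 59.7
```

Emit:
{"api": "arm_command", "payload": {"series": [0,0,0,-2,0,0,0,0,-5,0,0,0,0,-9,0,0,0,0,-13,0,0,0,0,-17,0]}}

```text
clock: 4.78
eef_pos: [594.7, 191.2, 209.6]
tool_rot: [3.139, 0.001, -0.677]
force: [1.5, 0.6, -1.3]
width: 7.1
gripper_force: 61.1
```

Emit:
{"api": "arm_command", "payload": {"series": [0,0,0,-3,-7,0,0,0,-6,-14,0,0,0,-9,-21,0,0,0,-11,-28,0,0,0,-11,-35]}}

```text
clock: 5.2
eef_pos: [597.7, 192.0, 323.5]
tool_rot: [-3.139, -0.008, -0.06]
force: [0.8, 0.6, -0.9]
width: 7.1
gripper_force: 61.0
```

Emit:
{"api": "arm_command", "payload": {"series": [0,0,0,0,-7,0,0,0,0,-14,0,0,0,0,-21,0,0,0,0,-28,0,0,0,0,-35]}}

```text
clock: 5.62
eef_pos: [595.0, 191.2, 317.9]
tool_rot: [3.141, 0.002, 0.551]
force: [-0.3, 0.9, -1.4]
width: 7.2
gripper_force: 61.0
```

Emit:
{"api": "arm_command", "payload": {"series": [0,0,0,0,-7,0,0,0,0,-14,0,0,0,0,-21,0,0,0,0,-28,0,0,0,0,-35]}}

```text
clock: 6.03
eef_pos: [595.1, 191.1, 317.9]
tool_rot: [-3.141, 0.002, 1.162]
force: [-0.0, 0.8, -1.4]
width: 7.5
gripper_force: 61.0
```

Emit:
{"api": "arm_command", "payload": {"series": [0,0,0,0,-7,0,0,0,0,-14,0,0,0,0,-21,0,0,0,0,-28,0,0,0,0,-35]}}

```text
clock: 6.45
eef_pos: [595.1, 191.1, 317.8]
tool_rot: [-3.14, 0.001, 1.773]
force: [-0.1, -0.8, -0.8]
width: 7.2
gripper_force: 61.0
```

Run:
```python
from cell import monitor, viewer
from h import *
s=monitor.read_state();print(s["eef_pos"],s["tool_rot"],s["qpos"].round(2),s["width"],s["gripper_force"])
```

```text
[595.10580395 191.07422513 317.81295374] [-3.13991082e+00  1.19899701e-03  1.77282745e+00] [-0.1   0.54 -0.42  1.46  0.23  1.19 -0.36] 7.177905617303454 61.0056209564209
```

Rotated to nearly the reader's heading. The interface has no tilt axis, so I'll push past the reach along azimuth 18° and see whether the arm leans the tool outward.

Emit:
{"api": "arm_command", "payload": {"series": [0,0.4,3.9,0,-3,0,0.8,7.8,0,-6.4,0,1.2,11.7,0,-6.4,0,1.6,15.6,0,-6.4,0,2,19.5,0,-6.4]}}

```text
clock: 6.87
eef_pos: [780.8, 247.7, 317.9]
tool_rot: [-3.141, 0.001, 1.878]
force: [2.6, 0.4, 0.4]
width: 7.3
gripper_force: 61.1
```

Emit:
{"api": "arm_command", "payload": {"series": [0,0,4,0,0,0,0,8,0,0,0,0,12,0,0,0,0,16,0,0,0,0,20,0,0]}}

```text
clock: 7.28
eef_pos: [845.1, 258.9, 297.4]
tool_rot: [3.14, 0.031, 1.879]
force: [-0.5, 0.4, -1.9]
width: 7.3
gripper_force: 61.1
```

Run:
```python
from cell import monitor, viewer
from h import *
s=monitor.read_state();print(s["eef_pos"],s["tool_rot"],s["qpos"].round(3),s["width"],s["gripper_force"]);print(Ro.from_euler("xyz",s["tool_rot"]).as_matrix().round(3))
```

```text
[845.0970192  258.94889285 297.35807979] [3.13954897 0.03100676 1.87949   ] [-0.296  1.149 -0.495  0.209  0.494  1.807 -0.082] 7.2654007090804855 61.12172484397888
[[-0.304  0.953  0.011]
 [ 0.952  0.304 -0.029]
 [-0.031  0.002 -1.   ]]
```

Emit:
{"api": "arm_command", "payload": {"series": [0,0,0,-4,0,0,0,0,-8,0,0,0,0,-12,0,0,0,0,-16,0,0,0,0,-20,0]}}

```text
clock: 7.7
eef_pos: [802.4, 257.2, 416.6]
tool_rot: [3.115, 0.005, 1.891]
force: [-0.3, 0.6, -1.8]
width: 7.6
gripper_force: 61.1
```

Run:
```python
from cell import monitor, viewer
from h import *
s=monitor.read_state();print(s["eef_pos"],s["tool_rot"],s["qpos"].round(3),s["width"],s["gripper_force"]);print(Ro.from_euler("xyz",s["tool_rot"]).as_matrix().round(3))
```

```text
[802.44978629 257.16891832 416.64995708] [3.1154868  0.00496336 1.89130348] [-0.372  1.027  0.323  0.186 -0.291  1.911  0.014] 7.641185244918333 61.10798478126526
[[-0.315  0.949  0.026]
 [ 0.949  0.315  0.004]
 [-0.005  0.026 -1.   ]]
```

Emit:
{"api": "arm_command", "payload": {"series": [0,0,0,-4,0,0,0,0,-8,0,0,0,0,-12,0,0,0,0,-16,0,0,0,0,-20,0]}}

```text
clock: 8.12
eef_pos: [763.6, 242.5, 517.3]
tool_rot: [3.063, 0.011, 1.887]
force: [0.8, 1.6, -1.0]
width: 7.2
gripper_force: 61.1
```

Run:
```python
from cell import monitor, viewer
from h import *
s=monitor.read_state();print(s["eef_pos"],s["tool_rot"],s["qpos"].round(3),s["width"],s["gripper_force"]);print(Ro.from_euler("xyz",s["tool_rot"]).as_matrix().round(3))
```

```text
[763.60835293 242.52672472 517.28733126] [3.06339955 0.01079734 1.88698761] [-0.366  0.899  0.194  0.186 -0.159  1.981 -0.003] 7.161746298154791 61.11652851104736
[[-0.311  0.947  0.078]
 [ 0.95   0.311  0.014]
 [-0.011  0.078 -0.997]]
```

The tool now leans 4.5° outward with q6 at its limit. Continuing upward.

Emit:
{"api": "arm_command", "payload": {"series": [0,0,0,-4,0,0,0,0,-8,0,0,0,0,-12,0,0,0,0,-16,0,0,0,0,-20,0]}}

```text
clock: 8.53
eef_pos: [734.6, 247.7, 622.5]
tool_rot: [2.917, 0.003, 1.893]
force: [0.0, 0.1, -1.4]
width: 6.9
gripper_force: 61.1
```

Run:
```python
from cell import monitor, viewer
from h import *
s=monitor.read_state();print(s["eef_pos"],s["tool_rot"],s["qpos"].round(3),s["width"],s["gripper_force"]);print(Ro.from_euler("xyz",s["tool_rot"]).as_matrix().round(3))
```

```text
[734.62813732 247.71128524 622.53439795] [2.91722517 0.00310589 1.89310232] [-0.431  0.791  0.739  0.189 -0.645  1.981  0.045] 6.85759672246968 61.09349727630615
[[-0.317  0.925  0.212]
 [ 0.949  0.309  0.068]
 [-0.003  0.222 -0.975]]
```

Emit:
{"api": "arm_command", "payload": {"series": [0,0,0,-4,0,0,0,0,-8,0,0,0,0,-12,0,0,0,0,-16,0,0,0,0,-20,0]}}

```text
clock: 8.95
eef_pos: [700.6, 242.8, 692.6]
tool_rot: [2.834, -0.005, 1.906]
force: [0.5, 0.3, -2.2]
width: 7.2
gripper_force: 61.2
```

Emit:
{"api": "arm_command", "payload": {"series": [0,0,0,-4,0,0,0,0,-8,0,0,0,0,-12,0,0,0,0,-16,0,0,0,0,-20,0]}}

```text
clock: 9.37
eef_pos: [652.1, 234.5, 786.1]
tool_rot: [2.696, -0.001, 1.903]
force: [0.7, 0.6, -2.3]
width: 7.2
gripper_force: 61.1
```

Run:
```python
from cell import monitor, viewer
from h import *
s=monitor.read_state();print(s["eef_pos"],s["tool_rot"],s["qpos"].round(3),s["width"],s["gripper_force"]);print(Ro.from_euler("xyz",s["tool_rot"]).as_matrix().round(3))
```

```text
[652.07085486 234.46101954 786.09450185] [ 2.69610163e+00 -1.13521920e-03  1.90257914e+00] [-0.482  0.568  0.746  0.188 -0.612  1.981  0.031] 7.197880575087426 61.12173557281494
[[-0.326  0.853  0.407]
 [ 0.945  0.293  0.141]
 [ 0.001  0.431 -0.902]]
```

Emit:
{"api": "arm_command", "payload": {"series": [0,0,0,-4,0,0,0,0,-8,0,0,0,0,-12,0,0,0,0,-16,0,0,0,0,-20,0]}}

```text
clock: 9.78
eef_pos: [606.2, 223.6, 845.8]
tool_rot: [2.614, -0.006, 1.915]
force: [-0.1, 0.7, -2.3]
width: 7.0
gripper_force: 61.2
```

Emit:
{"api": "arm_command", "payload": {"series": [0,0,0,-4,0,0,0,0,-8,0,0,0,0,-12,0,0,0,0,-16,0,0,0,0,-20,0]}}

```text
clock: 10.2
eef_pos: [553.9, 208.8, 910.1]
tool_rot: [2.507, -0.005, 1.914]
force: [1.1, 0.2, -1.0]
width: 7.3
gripper_force: 61.1
```

Run:
```python
from cell import monitor, viewer
from h import *
s=monitor.read_state();print(s["eef_pos"],s["tool_rot"],s["qpos"].round(3),s["width"],s["gripper_force"]);print(Ro.from_euler("xyz",s["tool_rot"]).as_matrix().round(3))
```

```text
[553.88651264 208.76553246 910.14791204] [ 2.50713073 -0.00464425  1.91376593] [-0.545  0.367  0.663  0.187 -0.477  1.981  0.011] 7.264836428122872 61.144570112228394
[[-0.336  0.759  0.557]
 [ 0.942  0.268  0.203]
 [ 0.005  0.593 -0.805]]
```

Tilt is 36° at azimuth 20°, and the label normal (tool y) is within about 4° of the required direction. Next, check that the tilt persists while heading back to the reader.

Emit:
{"api": "arm_command", "payload": {"series": [0,-2.5,-2.5,1.9,0,0,-5,-5,3.8,0,0,-7.5,-7.5,5.7,0,0,-10,-10,7.6,0,0,-12.5,-12.5,9.5,0]}}

```text
clock: 10.62
eef_pos: [553.0, 104.2, 793.1]
tool_rot: [2.504, -0.007, 1.91]
force: [1.1, -0.3, 1.0]
width: 7.2
gripper_force: 61.1
```

```bash
cat > st.py <<'E'
from cell import monitor, viewer
from h import *
s=monitor.read_state();R=Ro.from_euler("xyz",s["tool_rot"]).as_matrix();F=np.array([645,-208,150.]);T=F-R@[37.5,4,-.7]
print(s["eef_pos"].round(1),s["tool_rot"].round(3),s["qpos"].round(3),round(s["width"],1));print("label normal",R[:,1].round(3),"W1",shift(s,(560,-230,400)).round(2),"W2 (60 back)",shift(s,T-60*R[:,2]).round(2),"T",T.round(1),shift(s,T).round(2))
E
python3 st.py
```

```text
[553.  104.2 793.1] [ 2.504 -0.007  1.91 ] [-0.935  0.033  0.826  1.061 -0.163  1.434  0.19 ] 7.2
label normal [0.759 0.264 0.595] W1 [-32.02 -31.67  25.18] W2 (60 back) [-36.69 -39.92  44.54] T [ 654.8 -244.3  146.8] [-36.69 -39.92  50.54]
```

The tilt persists. Continuing toward the approach point.

Emit:
{"api": "arm_command", "payload": {"series": [0,-2.5,-2.5,1.9,0,0,-5,-5,3.8,0,0,-7.5,-7.5,5.7,0,0,-10,-10,7.6,0,0,-12.5,-12.5,9.5,0]}}

```text
clock: 11.03
eef_pos: [552.6, -29.4, 643.3]
tool_rot: [2.501, -0.009, 1.905]
force: [0.1, -1.2, -1.6]
width: 7.4
gripper_force: 61.1
```

Emit:
{"api": "arm_command", "payload": {"series": [0,-2.5,-2.5,1.9,0,0,-5,-5,3.8,0,0,-7.5,-7.5,5.7,0,0,-10,-10,7.6,0,0,-12.5,-12.5,9.5,0]}}

```text
clock: 11.45
eef_pos: [554.5, -151.0, 505.9]
tool_rot: [2.496, -0.003, 1.905]
force: [-0.1, 1.3, -0.7]
width: 7.3
gripper_force: 61.1
```

```bash
python3 st.py
```

```text
[ 554.5 -151.   505.9] [ 2.496 -0.003  1.905] [-0.517  0.187  1.219  1.783 -0.836  1.063  1.337] 7.3
label normal [0.755 0.26  0.602] W1 [-7.68 -8.02  7.19] W2 (60 back) [-12.2  -16.47  26.49] T [ 654.7 -244.3  146.9] [-12.2  -16.47  32.49]
```

Emit:
{"api": "arm_command", "payload": {"series": [0,-1.9,-2,1.8,0,0,-3.8,-4,3.6,0,0,-5.7,-6,5.4,0,0,-7.7,-8,7.2,0,0,-7.7,-8,7.2,0]}}

```text
clock: 11.87
eef_pos: [555.9, -237.3, 394.9]
tool_rot: [2.508, -0.003, 1.891]
force: [-1.5, -0.3, -0.2]
width: 6.6
gripper_force: 61.0
```

```bash
python3 st.py
```

```text
[ 555.9 -237.3  394.9] [ 2.508 -0.003  1.891] [-0.062  0.386  0.989  1.877 -1.091  1.076  1.748] 6.6
label normal [0.765 0.252 0.592] W1 [ 0.57  0.8  -0.04] W2 (60 back) [-3.83 -7.35 19.36] T [ 654.1 -244.5  147. ] [-3.83 -7.35 25.36]
```

Emit:
{"api": "arm_command", "payload": {"series": [0,-0.8,-1.5,3,0,0,-1.6,-3,6,0,0,-2.4,-4.5,9,0,0,-3.2,-6,12,0,0,-3.8,-7.4,15,0]}}

```text
clock: 12.28
eef_pos: [592.3, -254.9, 262.5]
tool_rot: [2.506, 0.001, 1.901]
force: [0.4, -1.6, -2.8]
width: 7.7
gripper_force: 61.2
```

```bash
python3 st.py
```

```text
[ 592.3 -254.9  262.5] [2.506e+00 1.000e-03 1.901e+00] [ 0.58   0.481  0.069  1.945 -1.096  0.618  1.86 ] 7.7
label normal [0.761 0.261 0.594] W1 [  3.39   6.35 -12.41] W2 (60 back) [-1.01 -1.84  6.98] T [ 654.5 -244.4  147.1] [-1.01 -1.84 12.98]
```

Emit:
{"api": "arm_command", "payload": {"series": [0,-0.2,-0.4,1.5,0,0,-0.4,-0.8,3,0,0,-0.7,-1.2,5,0,0,-1,-1.8,7,0,0,-1,-1.8,7,0]}}

```text
clock: 12.7
eef_pos: [619.0, -254.8, 191.2]
tool_rot: [2.512, -0.006, 1.901]
force: [-0.1, -0.4, -1.9]
width: 7.2
gripper_force: 61.0
```

```bash
python3 st.py
python3 - <<'E'
import pickle; from h import *
from cell import viewer
d=pickle.load(open("d0.pkl","rb"));out=[]
for n,(x0,y0,x1,y1) in {"top":(300,153,322,176),"scene":(190,192,208,212)}.items():
    p,z,c=d[n];v=cv2.cvtColor(p,cv2.COLOR_RGB2LAB).astype(int);g=cv2.cvtColor(p,cv2.COLOR_RGB2HSV)[y0:y1,x0:x1]
    m=((g[...,2]>=148)&(g[...,1]<60)&(g[...,0]>25)).astype(np.uint8);k,l,s,cc=cv2.connectedComponentsWithStats(m);i=1+s[1:,4].argmax()
    px=cc[i]+[x0,y0];out.append((c,px));print(n,px,s[i],onplane(c,[px],7).round(1))
print(tri(out[0][0],out[0][1],out[1][0],out[1][1]))
p,z=viewer.get_image("scene");q,z=viewer.get_image("wrist")
cv2.imwrite("pics/chk.png",np.hstack([cv2.resize(p[140:270,130:260],(400,400),interpolation=3),cv2.resize(q,(400,400))])[:,:,::-1])
E
```

```text
[ 619.  -254.8  191.2] [ 2.512 -0.006  1.901] [ 0.756  0.623 -0.236  1.938 -1.093  0.402  1.904] 7.2
label normal [0.766 0.258 0.589] W1 [  4.38   8.43 -19.67] W2 (60 back) [-0.19  0.38 -0.24] T [ 654.5 -244.4  146.8] [-0.19  0.38  5.76]
top [309.52631579 164.09210526] [ 5  6 10 11 76] [[ 641.6 -211.2    7. ]]
scene [198.51136364 202.07954545] [ 3  6 12  9 88] [[ 642.7 -209.1    7. ]]
(array([ 641.66164861, -211.07744203,    4.42219142]), np.float64(1.2732008475634897))
```

View pics/chk.png

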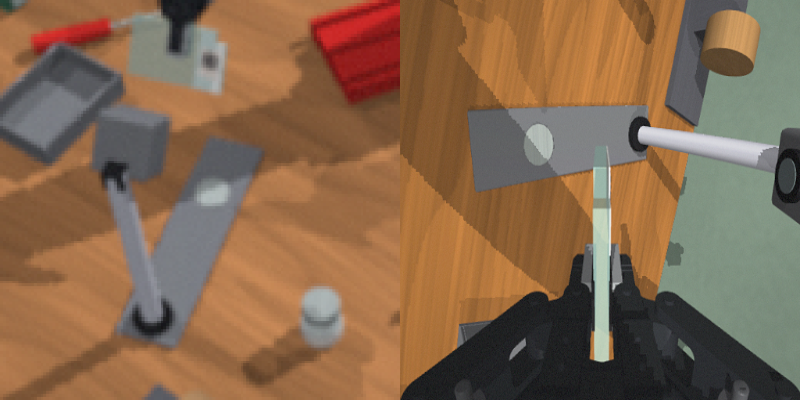

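The scene view (left half) shows the label and its dark spot at crop (210,62), facing the reader head, with the notch at top right. The gripper hangs above the strip's front, clear of everything. The disc gives the focus at about (642,-210,150). Final approach next.

```bash
sed -i 's/645,-208,150/642,-210,150/' st.py; python3 st.py
```

```text
[ 619.1 -255.1  194.1] [ 2.511 -0.003  1.903] [ 0.753  0.618 -0.231  1.938 -1.092  0.406  1.903] 7.1
label normal [0.764 0.262 0.59 ] W1 [  4.35   8.29 -19.43] W2 (60 back) [-0.24 -0.07 -0.22] T [ 651.5 -246.4  147. ] [-0.24 -0.07  5.78]
```

Emit:
{"api": "arm_command", "payload": {"series": [0,-0.1,0,1,0,0,-0.2,0,2.2,0,0,-0.3,0,3.5,0,0,-0.4,0,4.8,0,0,-0.4,0.1,5.6,0]}}

```text
clock: 13.22
eef_pos: [653.0, -247.6, 150.1]
tool_rot: [2.511, 0.001, 1.904]
force: [0.0, 0.3, -1.7]
width: 7.1
gripper_force: 61.0
```

```bash
python3 st.py
```

```text
[ 653.  -247.6  150.1] [2.511e+00 1.000e-03 1.904e+00] [ 0.78   0.726 -0.353  1.899 -1.09   0.278  1.916] 7.1
label normal [0.763 0.265 0.59 ] W1 [  4.7    8.11 -25.02] W2 (60 back) [ 0.16 -0.25 -5.81] T [ 651.6 -246.4  147.1] [ 0.16 -0.25  0.19]
```

Within 4 mm by the arm's own reading. I'll settle, then check the label with two cameras.

Emit:
{"api": "arm_command", "payload": {"series": [0,0.1,-0.2,0.1,0,0,0.1,-0.2,0.1,0,0,0.1,-0.2,0.1,0,0,0.1,-0.2,0.1,0,0,0.1,-0.2,0.1,0]}}

```text
clock: 13.63
eef_pos: [651.0, -246.9, 148.2]
tool_rot: [2.511, 0.0, 1.906]
force: [0.4, 0.6, -1.3]
width: 7.3
gripper_force: 61.0
```

```bash
python3 st.py
python3 - <<'E'
from h import *
from cell import viewer, monitor
I=[];s=monitor.read_state();R=Ro.from_euler("xyz",s["tool_rot"]).as_matrix();lab=s["eef_pos"]+R@[37.5,4,-.7]
n=R[:,1];rx=np.array([np.cos(.315),np.sin(.315),0]);lens=np.array([642,-210,150])+115*rx+[0,0,96];v=lens-lab
print("lens in label frame x,y,z",n@v,R[:,0]@v,-R[:,2]@v,"label",lab.round(1))
for k in("scene","top"):
    p,z=viewer.get_image(k);c=viewer.camera_model(k);u=proj(c,[lab])[0];x,y=u.round().astype(int);print(k,u)
    q=p[y-22:y+23,x-22:x+23].copy();I.append(cv2.resize(q,(390,390),interpolation=0))
    g=p[y-4:y+5,x-4:x+5].sum(2).astype(int);print("depth pt at label",depthpts(c,z,[(x,y)]).round(1),"darkest",np.unravel_index(g.argmin(),g.shape),g.min(),g.max())
cv2.imwrite("pics/fin.png",np.hstack(I)[:,:,::-1])
E
```

```text
[ 651.  -246.9  148.2] [2.511 0.    1.906] [ 0.792  0.73  -0.369  1.905 -1.088  0.268  1.921] 7.3
label normal [0.762 0.266 0.59 ] W1 [  4.58   8.37 -25.07] W2 (60 back) [ 0.03  0.01 -5.86] T [ 651.7 -246.3  147.1] [0.03 0.01 0.14]
lens in label frame x,y,z 149.52506063860199 -2.0687056284551453 8.301774057797026 label [ 641.3 -210.5  151.1]
scene [194.19054167 175.48819775]
depth pt at label [[ 641.4 -211.   153.3]] darkest (np.int64(4), np.int64(4)) 250 531
top [316.65925805 158.06216075]
depth pt at label [[ 641.5 -211.7  151. ]] darkest (np.int64(4), np.int64(5)) 285 442
```

View pics/fin.png

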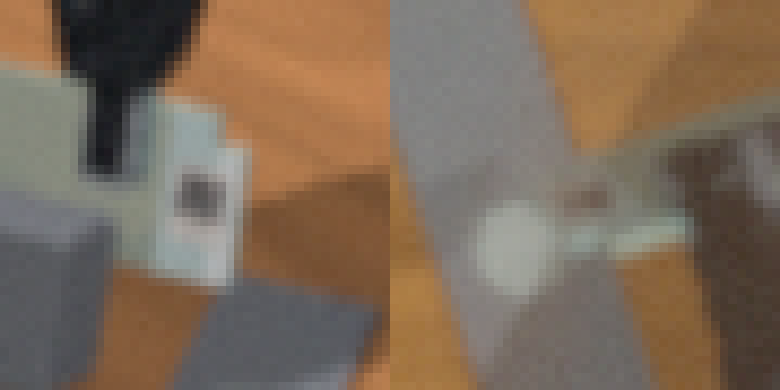

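The label's dark spot sits at the predicted pixel in both views (crop centres (195,195)), its depth point matches the focus within 4 mm, and the notch is at top right. Handing in.

```bash
python3 -c "
from cell import workorder
print(workorder.finish_job())"
```

```text
the job is handed in; nothing more can be done
None
```

I handed the job in at about 14 s with the middle plate held still in the gripper: label within about 4 mm of the focus, facing the lens to within about 4°, and notched edge up; no verdict came back.

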